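# Seat a bearing ring on the inspection spindle and hold the hand lens at focus

### The job

Slip the larger of the two loose steel bearing rings over the upright spindle of the inspection stand so that it lies flat on its seat, and let go of it. Then pick up the hand lens by its handle and hold it still and level, centred over the ring, with the middle of the lens frame at the height of the tip of the pointer on the stand's column. Finish while still holding it there in the air, touching nothing else with it, and leave the other loose things where they are.

Things in the scene. Friction and masses are not known exactly. Their poses are not given: they have to be found in the camera images.
- stand: Fixed grey stand; origin on the left table (z = 0) under the spindle axis. Base 12 mm thick, 80 wide, x -55 to +130 mm. Round seat 32 mm across, top 26 mm above the table; spindle 17 mm across, tapered tip 52 mm above the table. Gauge column 12 mm across, 140 mm high, at x = +115 mm (away from the robot): closing the fingers along the stand's y keeps the hand clear of it.
- focus_pointer: Fixed aluminium pointer clamped on the gauge column, aimed at the spindle axis. Origin: the point of its tip, the focal mark, 80 mm from the spindle axis along the stand's +x; its height varies (90 to 120 mm above the table). Axes parallel to the stand's. Clamp collar 24 mm across, 16 mm high, with a small thumb knob.
- large_ring: Loose larger steel bearing ring lying flat on the right-hand table (its top is 4 mm higher than the left one, z = 0.004): 48 mm outside, 22 mm bore, 18 mm high, 120 g nominal. Origin: centre of its underside; z is its axis. Grasp it across the outside from above. Seated on the stand its origin is on the spindle axis, 26 mm above the table.
- small_ring: Loose smaller steel bearing ring lying flat: 34 mm outside, 14 mm bore (too small for the spindle), 18 mm high. Origin: centre of its underside. Not part of the job; leave it.
- loupe: Hand lens lying flat, about 90 g: round aluminium frame 56 mm across, 20 mm high, clear lens, straight black handle. Origin: underside of the frame under the lens centre; z up when it lies. Handle along its own -x from 40 to 132 mm from the lens axis, 18 mm wide, 20 mm high. Level means its z axis is upright.
- lens_center (a point): Centre of the lens, 10 mm above the underside of the loupe's frame (half the frame's height, marked by a thin dark line round the frame). Same axes as the loupe.
- loupe_grip (a point): Good place to grip the handle, near the balance point: on the handle's axis, 68 mm from the lens centre along the loupe's -x, at the same height as the lens centre. Pinch across the 18 mm width (the loupe's y).
- spare_wheel: Loose bystander: skate wheel lying flat, 47 mm across, 16 mm high. Origin: centre of underside.
- leg_bolt: Loose bystander: steel bolt standing on its head, 42 mm high. Origin: centre of underside.
- spanner: Loose bystander: flat spanner 165 mm long, 6 mm thick. Origin: centre of underside.
- label_roll: Loose bystander: roll of white labels standing on end, 69 mm across, 60 mm high. Origin: centre of underside.
- scrub_brush: Loose bystander: scrubbing brush 156 mm long, 50 mm high. Origin: centre of underside.
Things that resemble listed ones, but are neither listed nor needed, are in the scene too. What is shaped like the large_ring but green or yellow is not meant.

How it is judged (in metres and radians):
On the way, in this order (a step that is already met when the one before it is completed fails the run):
1. the larger ring lies flat on the seat, over the spindle, and is let go (horizontal distance between large_ring and stand below 0.005 m and z of large_ring in the frame of stand between 0.022 and 0.03 m and angle between large_ring's own z axis and vertical below 0.12 rad and contact force between the fingers and large_ring below 0.1 N), for 0.2 s.
2. the hand lens is lifted in the fingers (height (world z) of lens_center above 0.04 m and contact force between the fingers and loupe above 0.5 N), for 0.2 s.
At the end, for the whole second after the job is handed in: Larger ring flat on the seat round the spindle (5 mm); lens held still in the fingers, touching neither stand, pointer nor ring; lens centre within 10 mm of the spindle axis and 6 mm of the pointer tip's height, tilted under 7 degrees (horizontal distance between large_ring and stand below 0.005 m and z of large_ring in the frame of stand between 0.022 and 0.03 m and angle between each of large_ring, loupe's own z axis and vertical below 0.12 rad and horizontal distance between lens_center and stand below 0.01 m and z of lens_center in the frame of focus_pointer between -0.006 and 0.006 m and contact force between the fingers and loupe above 0.5 N and contact force between loupe and stand below 0.1 N and contact force between loupe and large_ring below 0.1 N and contact force between loupe and focus_pointer below 0.1 N and linear speed of loupe below 0.02 m/s and angular speed of loupe below 0.15 rad/s); the arm keeps its last pose, push and grip.
It fails at once if the smaller ring is moved (distance of small_ring from where it was at the start of the episode above 0.03 m).
It fails at once if the skate wheel, bolt, spanner, label roll or scrubbing brush is moved (distance of any of spare_wheel, leg_bolt, spanner, label_roll, scrub_brush from where it was at the start of the episode above 0.03 m).
It also fails if it takes over 59 s, if anything falls off the work surface, if the arm or the gripper's body presses on something with over 40 N, if the wrist force passes 120 N, or if a joint passes its speed limit or range.

### The arm

A 6-joint arm with a two-finger parallel gripper is mounted at the origin on a cart in front of the work surface, level with it; the furniture and walls round the work are solid. World frame = base frame: x ahead of the robot, y to its left, z up, the work surface at z = 0. Lengths are in m, angles in degrees, forces in N, time in s.
With the tool pointing down it reaches from about 0.325 to 0.9 m from the base axis. Payload 6.1 kg.
Tool frame: the origin (TCP) lies midway between the tips of the shut fingers; the grasp point (between the pads) lies 19 mm behind it (manip.grip_depth is the distance from the TCP to the grasp point, in m); z points along the fingers, y is the direction in which the jaws open and shut (so a half turn about z gives the same grasp; the last joint's range is limited). The gripper opens to 85 mm and grips with 20 to 120 N. Pads are 22 mm wide; open, the fingers measure 114 mm over their backs; the gripper's body (76 mm by 85 mm) begins 54 mm behind the grasp point. The pads swing forward as they close: fully open they stand 13 mm farther back than shut.
Start: joints at [-75.522, 12.628, 87.462, -0, 79.91, -7.225], TCP at [0.231, -0.581, 0.207] pointing down, gripper open.
Joint ranges: [-170.65, 170.65], [-52.31, 119.04], [5.05, 147.46], [-71.25, 251.25], [11.57, 151.72], [-153.62, 153.62]. Speed limits (degrees/s): [147.25, 147.25, 172.46, 180, 180, 180].

### API

Orientations are given as [roll, pitch, yaw] about the fixed x, y, z axes, in that order (R = Rz(yaw) Ry(pitch) Rx(roll)).
In Python, from cell import get_state, viewer, manip gives the robot as it stands. The module is installed in compiled form; this text tells all that it offers.
- The arm moves only by the tool carry_out, never from a script. Its argument "targets" is text: rows parted by semicolons, each of 7 numbers parted by spaces: the shift along the tool's x, y, z in m, then the turn, a rotation vector about the tool's x, y, z in degrees, then the opening, from 0 (shut) to 1 (fully open). A call has 1 to 8 rows; each row shifts and turns the commanded pose from where the row before left it, along the tool's axes as they then stand; what a row does not reach is not made up. A row lasts 1/8 s, in which the tool goes at most 62.5 mm and 10.7 degrees, less where a joint would pass 70% of its speed; a pose out of reach is approached as far as the arm can. A call is refused whole if a number of a shift passes 0.0625 or a number of a turn 10.7, either way. A call with a gripper value outside its range is refused whole. The fingers move at their own pace and stop on an object; "squeeze" is the grip in N (left out, the last holds). Time passes only in rows, so rows that do not move let the fingers close. It gives the time, the measured TCP pose, the force and the opening at its end, in the units of the state.
- get_state(): the state, without advancing time (a new reading comes with each control period).
- viewer.get_image(name): name is "scene" or "top"; returns a dict with "img" (480x640x3 uint8, red, green, blue), "fx", "fy", "cx", "cy" (pixels), "distortion" ([k1, k2, p1, p2, k3] as OpenCV has them; the pictures are not rectified), "extrinsics" (4x4, takes a point from world to camera coordinates). Camera axes: x right, y up, looking along -z (the intrinsics and any distortion apply to the point x, -y, -z); pixel columns grow to the right and rows downward; lengths in m; the calibration is good to about 2 mm. A picture is of the moment at which its call begins. There is no depth.
- manip.job_done(): hands the job in, once; it reports no verdict.
The state is a dict: "time_s": time; "joint_pos": joint angles; "dq": joint speeds; "effort": joint torques, N m; "tool_pos": TCP position; "eef_rot": TCP orientation; "ft_force": force on the tool from outside, world axes, zero at the start; "torque": the same for the moment, N m; "grip_width": finger opening in m.
Only numpy, scipy, OpenCV 4.12 (cv2) and the standard library are available. Lean on these libraries where they do the work, as an engineer would, in place of code of your own. Each camera call takes 0.05 s, during which the arm holds its last target.

## Working session

There is one attempt and no reset: what is moved stays moved. The work goes in short steps, Python scripts to look and compute and a tool call to move; the robot and the scene stay as the last step left them, time stands still between calls to the robot, and variables do not carry over. Pictures are saved under pics/ and viewed, and the job is handed in when it is done.

Besides the shell and the picture viewer there is one more tool, called after "Emit:" as name(argument=value, ...), one argument or row to a line, values as JSON. carry_out: Moves the arm, as the interface text tells. Its arguments: {"type":"object","properties":{"targets":{"type":"string"},"squeeze":{"type":"number"}},"required":["targets"]}

```bash
mkdir -p pics
python3 - <<'E'
from cell import get_state, viewer, manip
import cv2,numpy as np,pickle
print(get_state(),manip.grip_depth)
for n in("scene","top"):
    d=viewer.get_image(n);pickle.dump(d,open(n+'.pkl','wb'));cv2.imwrite(f'pics/{n}0.png',d['img'][:,:,::-1])
    print(n,d['fx'],d['fy'],d['cx'],d['cy'],d['distortion'],np.round(d['extrinsics'],4).tolist())
E
```

```text
{'time_s': 0.0, 'joint_pos': array([-7.55219921e+01,  1.26746293e+01,  8.75263139e+01, -6.54489416e-04,
        7.99112811e+01, -7.22359261e+00]), 'dq': array([-0.05806232,  0.06510799,  0.00288069, -0.03955144, -0.11319813,
       -0.01557192]), 'effort': array([ 1.28017135e-03, -4.96894777e+01, -3.89390945e+01, -6.06998356e-05,
        1.11117118e-02,  2.77784255e-05]), 'tool_pos': array([ 0.23094828, -0.58005349,  0.20620085]), 'eef_rot': array([-1.79888585e+02, -1.34722398e-02,  2.17017027e+01]), 'ft_force': array([-0.58181398, -0.0622755 ,  0.32902369]), 'torque': array([ 0.03725888, -0.0371706 ,  0.00734643]), 'grip_width': 0.08536729426839179} 0.0187
scene 449.15661786765406 449.15661786765406 312.8494676149212 231.65204258259803 [-0.05041353  0.          0.          0.          0.        ] [[0.6743, -0.7382, 0.0196, -0.2927], [0.3666, 0.3577, 0.8589, -0.3426], [-0.641, -0.5719, 0.5118, -0.7058], [0.0, 0.0, 0.0, 1.0]]
top 613.0991797447984 613.0991797447984 321.8367586449495 249.32692453007326 [0.05250779 0.         0.         0.         0.        ] [[0.0237, -0.9996, 0.0159, 0.1395], [0.9913, 0.0255, 0.1294, -0.5861], [-0.1297, 0.0127, 0.9915, -1.582], [0.0, 0.0, 0.0, 1.0]]
```

View pics/scene0.png

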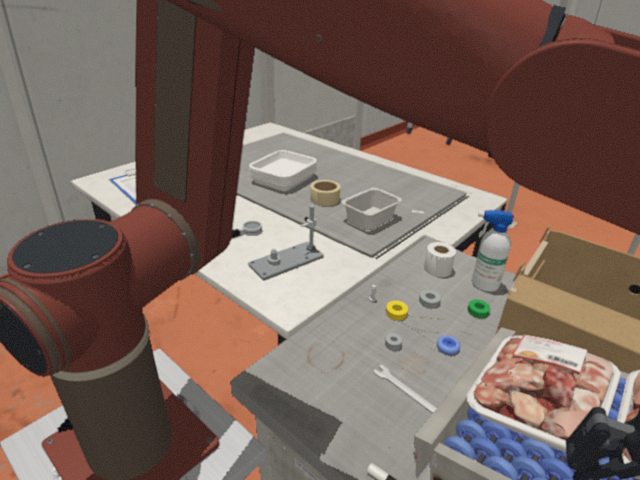

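View pics/top0.png

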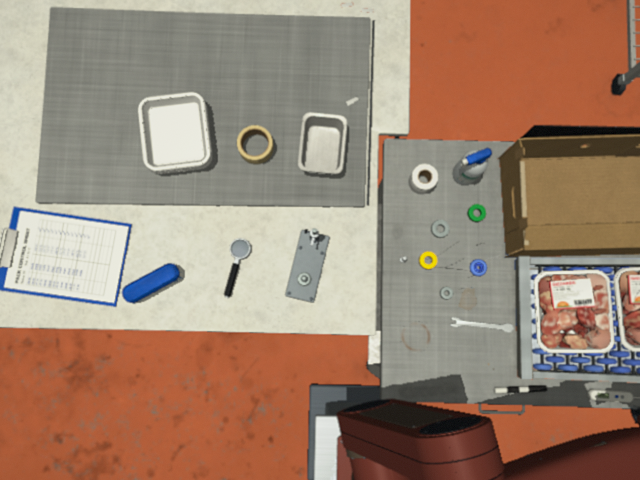

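Grey rings that could be the large ring: top (440,229) / scene (430,299), and a smaller one at top (446,294) / scene (394,342). The others of the same shape are yellow (429,260), green (477,213) and the blue wheel (479,268). By size I choose the grey one at top (440,229), and I'll check it in a close crop.

Run:
```python
import cv2,numpy as np,pickle
t=pickle.load(open('top.pkl','rb'))['img'][:,:,::-1]; s=pickle.load(open('scene.pkl','rb'))['img'][:,:,::-1]
r=lambda a,w,h:cv2.resize(np.ascontiguousarray(a),(w,h),interpolation=cv2.INTER_CUBIC)
A=r(t[205:305,400:500],400,300*4//3)[:300*4//3]; 
B=r(t[225:305,215:335],600,400)
cv2.imwrite('pics/c1.png',r(t[200:310,395:505],590,590)); cv2.imwrite('pics/c2.png',r(t[220:310,215:335],800,600))
cv2.imwrite('pics/c3.png',r(s[200:290,230:340],733,600))
```

```text
(no output)
```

View pics/c1.png

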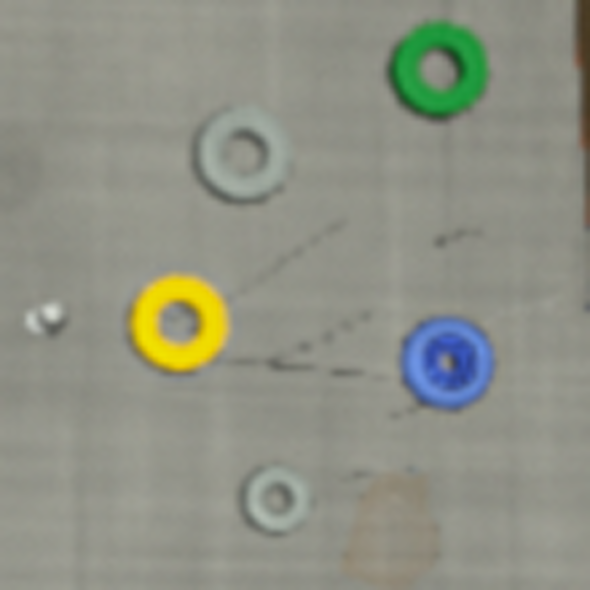

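View pics/c2.png

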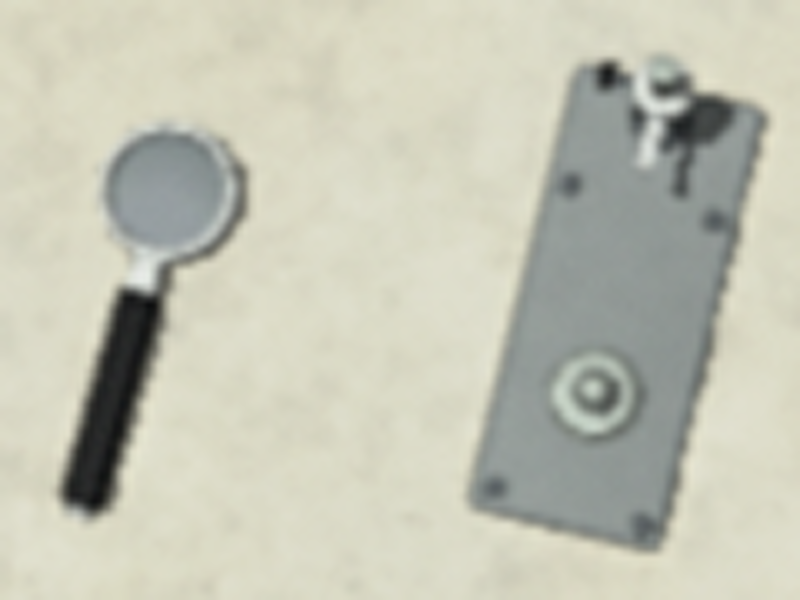

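View pics/c3.png

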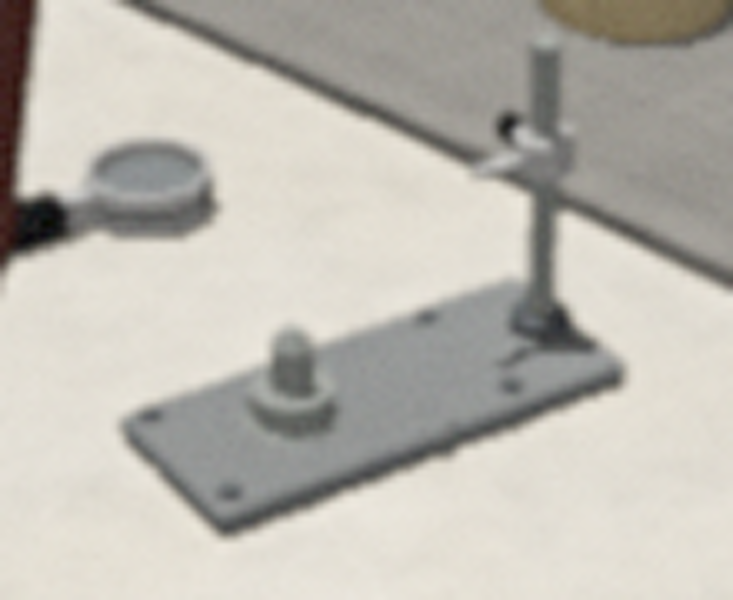

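The close crop shows five round parts. The grey ring at crop (242,153) is about 17.7 px (roughly 48 mm) across, so it is the large ring. The grey one at (276,498), about 12.5 px, is the small ring. The stand and loupe are also plain. Next I'll measure.

```bash
cat > h.py <<'E'
import cv2,numpy as np,pickle
def ray(d,uv):
    K=np.array([[d['fx'],0,d['cx']],[0,d['fy'],d['cy']],[0,0,1]])
    p=cv2.undistortPoints(np.array(uv,float).reshape(-1,1,2),K,np.array(d['distortion'],float)).reshape(-1,2)
    c=np.c_[p[:,0],-p[:,1],-np.ones(len(p))]
    E=np.array(d['extrinsics']);R=E[:3,:3];o=-R.T@E[:3,3]
    v=c@R; return o,v/np.linalg.norm(v,axis=1)[:,None]
def plane(d,uv,z):
    o,v=ray(d,uv); return o+v*((z-o[2])/v[:,2])[:,None]
def proj(d,P):
    E=np.array(d['extrinsics']);c=(np.array(P,float).reshape(-1,3)@E[:3,:3].T+E[:3,3])*[1,-1,-1]
    K=np.array([[d['fx'],0,d['cx']],[0,d['fy'],d['cy']],[0,0,1]])
    return cv2.projectPoints(c,np.zeros(3),np.zeros(3),K,np.array(d['distortion'],float))[0].reshape(-1,2)
def tri(d1,u1,d2,u2):
    o1,v1=ray(d1,u1);o2,v2=ray(d2,u2);v1=v1[0];v2=v2[0]
    t=np.linalg.lstsq(np.c_[v1,-v2],o2-o1,rcond=None)[0]
    a=o1+t[0]*v1;b=o2+t[1]*v2;return (a+b)/2,np.linalg.norm(a-b)
def crop(d,x,y,w,h,s,f):
    cv2.imwrite(f,cv2.resize(np.ascontiguousarray(d['img'][y:y+h,x:x+w,::-1]),None,fx=s,fy=s,interpolation=cv2.INTER_CUBIC))
def edges(d,c,rmin,rmax,n=72,sign=0):
    "radial strongest gradient points round c"
    g=cv2.GaussianBlur(cv2.cvtColor(d['img'],cv2.COLOR_RGB2GRAY).astype(np.float32),(0,0),.7)
    r=np.arange(rmin,rmax,.1);out=[]
    for a in np.linspace(0,2*np.pi,n,endpoint=False):
        q=cv2.remap(g,(c[0]+r*np.cos(a)).astype(np.float32)[None],(c[1]+r*np.sin(a)).astype(np.float32)[None],cv2.INTER_CUBIC)[0]
        e=np.gradient(q); e=np.abs(e) if sign==0 else e*sign
        k=e.argmax(); out.append((c[0]+r[k]*np.cos(a),c[1]+r[k]*np.sin(a)))
    return np.array(out,np.float32)
E
python3 - <<'E'
from h import *
t=pickle.load(open('top.pkl','rb'));s=pickle.load(open('scene.pkl','rb'))
def el(d,c,a,b,z,sign=0,lab=''):
    e=cv2.fitEllipse(edges(d,c,a,b,sign=sign)); print(lab,np.round(e[0],2),np.round(e[1],2),np.round(plane(d,[e[0]],z)[0],4))
for n,c in (('large',(440,229)),('small',(446.5,293.5))):
    m=1 if n=='large' else .72
    el(t,c,6.5*m,11*m,.013,lab=n+' outer top'); el(t,c,2.5*m,5.5*m,.022,lab=n+' bore')
el(s,(430,299),8,14,.013,lab='large scene')
el(s,(394,342),5,11,.013,lab='small scene')
el(t,(303.5,278.5),4.5,8,.026,lab='seat top');
el(t,(240.5,248),8.2,12,.01,lab='lens')
# handle
hsv=cv2.cvtColor(t['img'],cv2.COLOR_RGB2HSV)
m=np.zeros((480,640),np.uint8);m[258:302,220:245]=(hsv[258:302,220:245,2]<70)
ys,xs=np.nonzero(m);P=plane(t,np.c_[xs,ys],.01)[:,:2];c=P.mean(0);w,v=np.linalg.eigh(np.cov((P-c).T));ax=v[:,1];ax*=np.sign(ax[0]);q=(P-c)@ax
print('handle',c,np.degrees(np.arctan2(ax[1],ax[0])),q.min(),q.max(), 'lens',c+.086*ax)
# stand base
hs=t['img'].astype(int); a=hs[220:310,270:340]
m=((a[:,:,0]-a[:,:,2])<12).astype(np.uint8); m=cv2.morphologyEx(m,cv2.MORPH_CLOSE,np.ones((3,3)))
cn=max(cv2.findContours(m,0,1)[0],key=cv2.contourArea).reshape(-1,2)+[270,220]
P=plane(t,cn,.012)[:,:2].astype(np.float32); r=cv2.minAreaRect(P*1000); print('base',r)
E
```

```text
large outer top [439.91 228.71] [14.23 16.51] [ 0.6498 -0.1631  0.013 ]
large bore [440.03 228.32] [9.06 9.89] [ 0.6493 -0.1616  0.022 ]
small outer top [446.35 293.03] [10.15 11.63] [ 0.477  -0.1799  0.013 ]
small bore [446.24 292.71] [6.06 6.32] [ 0.4773 -0.1777  0.022 ]
large scene [430.18 299.52] [18.05 22.06] [ 0.6463 -0.1675  0.013 ]
small scene [393.75 343.98] [14.43 17.28] [ 0.4712 -0.1852  0.013 ]
seat top [303.55 278.45] [11.63 11.79] [0.5051 0.2003 0.026 ]
lens [241.12 248.8 ] [19.77 22.19] [0.5818 0.3697 0.01  ]
handle [0.49896816 0.39177691] -13.680242171372795 -0.04262720058404973 0.044247505271621614 lens [0.58252841 0.37143765]
base ((546.252197265625, 190.53225708007812), (80.86470794677734, 195.3449249267578), 77.75458526611328)
```

Run:
```python
from h import *
t=pickle.load(open('top.pkl','rb'));s=pickle.load(open('scene.pkl','rb'))
def el(d,c,a,b,z,sign=0,lab=''):
    p=edges(d,c,a,b,sign=sign)
    for k in range(2):
        e=cv2.fitEllipseDirect(p); r=np.linalg.norm(p-e[0],axis=1); 
    print(lab,np.round(e[0],2),np.round(e[1],2),np.round(plane(d,[e[0]],z)[0],4)); return p
ov=[]
for sg in (-1,0,1):
    ov.append(el(t,(439.9,228.7),8,11.5,.013,sg,'L outer %d'%sg))
for sg in (-1,0): el(t,(446.4,293),5.6,9,.013,sg,'S outer %d'%sg)
el(s,(430,299.5),8,15,.013,-1,'L scene'); el(s,(394,342),6,12,.013,-1,'S scene')
for sg,r in ((1,(8.2,12)),(-1,(8.5,14)),(0,(9.5,14))): el(t,(240.7,248.3),*r,.01,sg,'lens')
el(s,(252,228),7,13,.01,-1,'lens scene')
crop(t,425,213,30,30,18,'pics/l.png');im=cv2.imread('pics/l.png')
for x,y in ov[0]: cv2.circle(im,(int((x-425+.5)*18),int((y-213+.5)*18)),3,(0,0,255),-1)
cv2.imwrite('pics/l.png',im)
crop(s,410,280,40,40,14,'pics/ls.png'); crop(t,285,225,45,75,8,'pics/st.png'); crop(s,255,200,70,80,7,'pics/ss.png')
a=[cv2.imread(f'pics/{n}.png') for n in('l','ls')]
cv2.imwrite('pics/m1.png',cv2.resize(np.hstack([a[0],cv2.resize(a[1],(540,540))]),(800,400)))
a=[cv2.resize(cv2.imread(f'pics/{n}.png'),None,fx=k,fy=k) for n,k in(('st',1),('ss',1))]
h=min(x.shape[0] for x in a); cv2.imwrite('pics/m2.png',np.hstack([x[:h][:, :450] for x in a]))
```

```text
L outer -1 [440.02 228.32] [16.28 16.86] [ 0.6508 -0.1634  0.013 ]
L outer 0 [439.87 228.95] [16.14 18.43] [ 0.6491 -0.163   0.013 ]
L outer 1 [440.27 227.87] [20.35 21.01] [ 0.6521 -0.1641  0.013 ]
S outer -1 [446.42 292.79] [11.47 11.7 ] [ 0.4776 -0.1801  0.013 ]
S outer 0 [446.42 292.79] [11.47 11.7 ] [ 0.4776 -0.1801  0.013 ]
L scene [428.96 300.71] [20.56 23.27] [ 0.6406 -0.1677  0.013 ]
S scene [393.02 341.66] [14.   19.62] [ 0.4756 -0.1805  0.013 ]
lens [241.1  248.79] [19.49 22.15] [0.5819 0.3697 0.01  ]
lens [240.42 246.74] [17.66 25.41] [0.5873 0.3718 0.01  ]
lens [241.11 248.7 ] [20.46 22.03] [0.5821 0.3697 0.01  ]
lens scene [251.24 228.42] [20.35 21.8 ] [0.5765 0.3687 0.01  ]
```

View pics/m1.png

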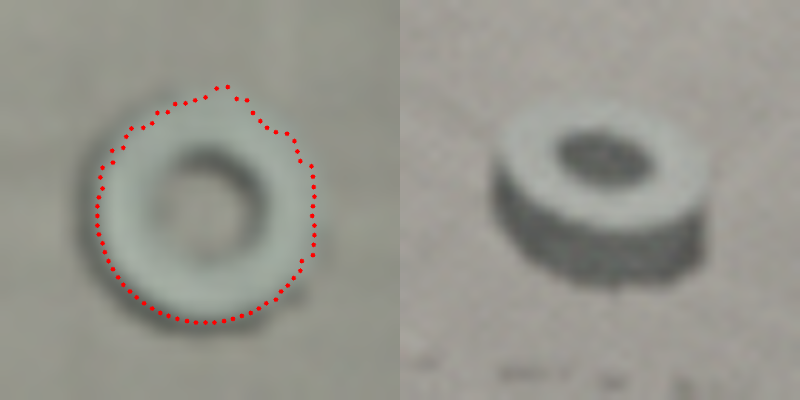

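View pics/m2.png

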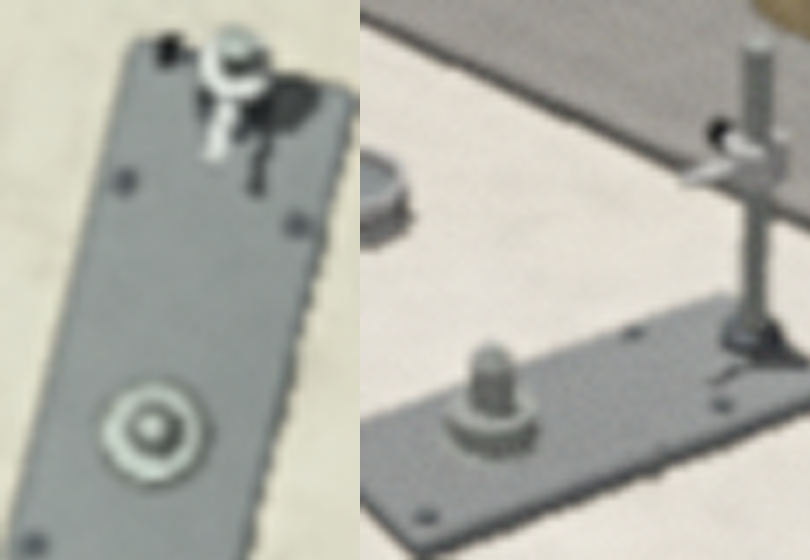

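Run:
```python
from h import *
t=pickle.load(open('top.pkl','rb'));s=pickle.load(open('scene.pkl','rb'))
print('ring top',plane(t,[(440.02,228.32)],.022),'scene',plane(s,[(429.7,295.7),(430,295.3)],.022))
print('seat top',plane(t,[(303.5,278.5)],.026),'scene',plane(s,[(273.4,258.8)],.026))
print('tip spindle',plane(t,[(303.9,278.0)],.052),plane(s,[(273.1,249.2)],.052))
print('small',plane(t,[(446.42,292.79)],.022))
for a in [(311.1,244.5),(311.0,245)]:
  for b in [(300.9,225.4),(300.5,225.6)]: print('ptr',tri(t,[a],s,[b]))
# base edges: fit lines on long sides
g=cv2.cvtColor(t['img'],cv2.COLOR_RGB2GRAY).astype(float)
a=t['img'].astype(int);a=a[:,:,0]-a[:,:,2]
for lo,hi in ((280,305),(305,335)):
    pts=[]
    for y in range(245,288):
        row=cv2.GaussianBlur(a[y:y+1].astype(float),(5,1),1)[0]; xs=np.arange(lo,hi)
        gr=np.gradient(row)[lo:hi]; k=xs[np.argmin(gr)] if lo==280 else xs[np.argmax(gr)]
        w=abs(np.gradient(row))[k-2:k+3]; pts.append((np.dot(w,np.arange(k-2,k+3))/w.sum(),y))
    P=plane(t,pts,.012 if lo==280 else .0)[:,:2].astype(np.float32)
    vx,vy,x0,y0=cv2.fitLine(P,cv2.DIST_HUBER,0,.001,.001).ravel();vx,vy=(vx,vy) if vx>0 else(-vx,-vy)
    print(lo,np.degrees(np.arctan2(vy,vx)),'y at x=.505:',y0+(0.505-x0)*vy/vx)
for y in (.2,): print(proj(t,[[.505,.2,.026]]))
```

```text
ring top [[ 0.64930678 -0.16157064  0.022     ]] scene [[ 0.64683695 -0.16438606  0.022     ]
 [ 0.64859466 -0.16415223  0.022     ]]
seat top [[0.5049646  0.20037791 0.026     ]] scene [[0.49915329 0.19392125 0.026     ]]
tip spindle [[0.50415967 0.19895887 0.052     ]] [[0.50188928 0.19693687 0.052     ]]
small [[ 0.47705855 -0.17817935  0.022     ]]
ptr (array([0.58683122, 0.18259427, 0.09091453]), np.float64(0.0007318497936117949))
ptr (array([0.58651249, 0.18295842, 0.09037774]), np.float64(0.0017946333368356736))
ptr (array([0.58588527, 0.18244266, 0.09130082]), np.float64(0.0003578569851105504))
ptr (array([0.58556731, 0.18280713, 0.09076301]), np.float64(0.0007037676988865654))
280 -12.247508 y at x=.505: 0.23980731
305 -12.12984 y at x=.505: 0.15949942
[[303.6435032  278.49016739]]
```

Emit:
carry_out(
  targets="0 0 -0.025 0 0 8.5 1; 0 0 -0.025 0 0 8.5 1; 0 0 -0.025 0 0 8.5 1; 0 0 -0.025 0 0 8.4 1; 0.026 -0.041 0 0 0 0 1; 0.026 -0.041 0 0 0 0 1; 0.026 -0.041 0 0 0 0 1; 0.026 -0.041 0 0 0 0 1",
  squeeze=40,
)

```text
time_s: 1.1
tool_pos: [0.3682, -0.441, 0.3068]
eef_rot: [-180.0, 0.0, -12.2]
ft_force: [1.2, 0.1, 0.5]
grip_width: 0.0855
```

Emit:
carry_out(
  targets="0.026 -0.041 0 0 0 0 1; 0.026 -0.041 0 0 0 0 1; 0.026 -0.041 0 0 0 0 1; 0.026 -0.041 0 0 0 0 1; 0.026 -0.041 0 0 0 0 1; 0.026 -0.041 0 0 0 0 1; 0 0 0 0 0 0 1; 0 0 0 0 0 0 1",
)

```text
time_s: 2.1
tool_pos: [0.5715, -0.2349, 0.3067]
eef_rot: [180.0, 0.1, -12.2]
ft_force: [0.2, 0.2, -0.1]
grip_width: 0.0858
```

```bash
cat >> h.py <<'E'
def to(x,y,z,yaw):
    from cell import get_state
    from scipy.spatial.transform import Rotation as R
    s=get_state(); A=R.from_euler('xyz',s['eef_rot'],degrees=True); B=R.from_euler('xyz',[180,0,yaw],degrees=True)
    print('t',s['time_s'],'pos',np.round(s['tool_pos'],4),'rot',np.round(s['eef_rot'],2),'w',round(s['grip_width'],4),'F',np.round(s['ft_force'],1),'j',np.round(s['joint_pos'],1))
    print('shift tool',np.round(A.inv().apply(np.array([x,y,z])-s['tool_pos']),4),'turn',np.round((A.inv()*B).as_rotvec(degrees=True),2))
def snap(tag):
    from cell import viewer
    o={}
    for n in('scene','top'):
        d=viewer.get_image(n);pickle.dump(d,open(n+tag+'.pkl','wb'));cv2.imwrite(f'pics/{n}{tag}.png',d['img'][:,:,::-1]);o[n]=d
    return o
E
python3 - <<'E'
from h import *
to(.649,-.1625,.1,-12.2)
snap('1')
E
```

```text
t 2.1 pos [ 0.5715 -0.2349  0.3067] rot [ 1.7999e+02  7.0000e-02 -1.2160e+01] w 0.0858 F [ 0.2  0.2 -0.1] j [-29.6   9.2  80.9  -0.   90.   72.5]
shift tool [ 0.0608 -0.0871  0.2066] turn [0.01 0.07 0.04]
```

Emit:
carry_out(
  targets="0.03 -0.0435 0 0 0 0 1; 0.0308 -0.0436 0.03 0 0 0 1; 0 0 0.05 0 0 0 1; 0 0 0.05 0 0 0 1; 0 0 0.05 0 0 0 1; 0 0 0.026 0 0 0 1; 0 0 0 0 0 0 1; 0 0 0 0 0 0 1",
)

```text
time_s: 3.2
tool_pos: [0.6504, -0.1638, 0.1031]
eef_rot: [180.0, -0.1, -12.3]
ft_force: [-0.5, 0.5, 0.5]
grip_width: 0.0853
```

Run:
```python
from h import *
to(.649,-.1625,.006,-12.2)
o=snap('2'); crop(o['scene'],360,220,150,120,5,'pics/s2c.png')
```

```text
t 3.2 pos [ 0.6504 -0.1638  0.1031] rot [ 1.7998e+02 -1.4000e-01 -1.2260e+01] w 0.0853 F [-0.5  0.5  0.5] j [-20.9  23.5  85.4  -0.   70.9  81.4]
shift tool [-0.0019 -0.001   0.0971] turn [ 0.02 -0.14 -0.06]
```

View pics/s2c.png

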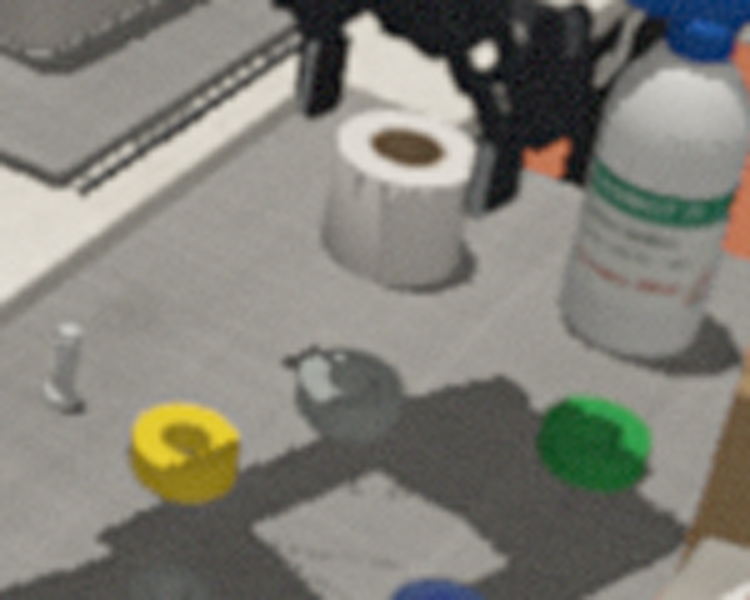

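View pics/top2.png

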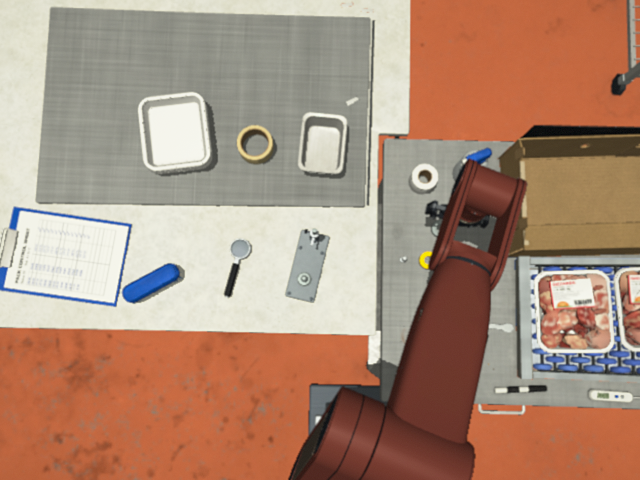

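The scene crop shows the fingers straddling the large ring (crop 350,395) from above, and the bolt, yellow, green and roll all have clearance. I'll descend.

Emit:
carry_out(
  targets="-0.001 0 0.03 0 0 0 1; 0 0 0.03 0 0 0 1; 0 0 0.015 0 0 0 1; 0 0 0 0 0 0 1; 0 0 0 0 0 0 1",
)

```text
time_s: 3.92
tool_pos: [0.65, -0.1629, 0.0281]
eef_rot: [180.0, -0.2, -12.2]
ft_force: [0.7, -0.3, 0.4]
grip_width: 0.0856
```

Run:
```python
from h import *
to(.649,-.1625,.006,-12.2)
o=snap('3'); to(.649,-.1625,.006,-12.2);crop(o['scene'],360,220,150,120,5,'pics/s3c.png')
```

```text
t 3.925 pos [ 0.65   -0.1629  0.0281] rot [ 1.7998e+02 -1.5000e-01 -1.2200e+01] w 0.0856 F [ 0.7 -0.3  0.4] j [-20.8  28.3  87.7  -0.   63.8  81.4]
shift tool [-0.0011 -0.0001  0.0221] turn [ 0.02 -0.15  0.  ]
t 4.025 pos [ 0.65   -0.1628  0.0282] rot [ 1.7997e+02 -1.6000e-01 -1.2190e+01] w 0.0851 F [-0.2  0.2  0.5] j [-20.8  28.3  87.7  -0.   63.8  81.4]
shift tool [-0.0011 -0.0001  0.0222] turn [ 0.03 -0.16  0.01]
```

View pics/s3c.png

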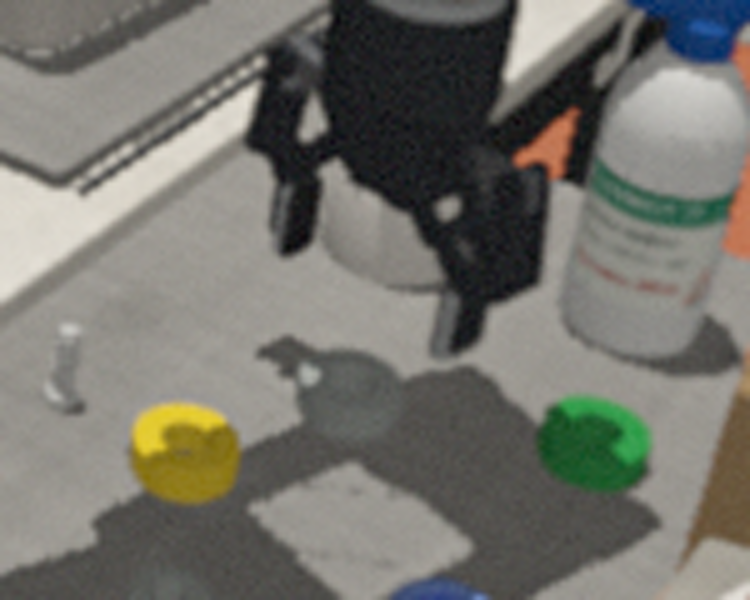

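Emit:
carry_out(
  targets="-0.0008 0 0.011 0 -0.15 0 1; 0 0 0.011 0 0 0 1; 0 0 0 0 0 0 1; 0 0 0 0 0 0 0.4; 0 0 0 0 0 0 0.4; 0 0 0 0 0 0 0.4; 0 0 0 0 0 0 0.4; 0 0 0 0 0 0 0.4",
  squeeze=40,
)

```text
time_s: 5.03
tool_pos: [0.648, -0.1622, 0.0044]
eef_rot: [180.0, 0.1, -12.2]
ft_force: [-0.6, -0.1, 1.1]
grip_width: 0.0342
```

Run:
```python
from h import *
to(.649,-.1625,.206,-12.2)
```

```text
t 5.025 pos [ 0.648  -0.1622  0.0044] rot [ 1.800e+02  1.400e-01 -1.219e+01] w 0.0342 F [-0.6 -0.1  1.1] j [-20.8  30.1  88.1  -0.   61.9  81.4]
shift tool [ 6.000e-04  1.000e-04 -2.016e-01] turn [0.   0.14 0.01]
```

Run:
```python
from h import *
o=snap('4');crop(o['scene'],360,220,150,120,5,'pics/s4c.png')
```

```text
(no output)
```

View pics/s4c.png

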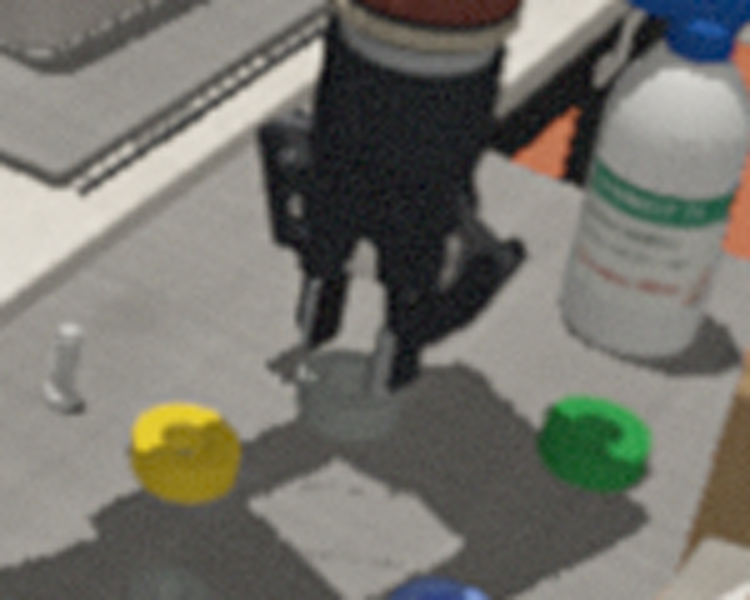

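Run:
```python
from h import *
s=pickle.load(open('scene4.pkl','rb'))
a=np.radians(-12.2);ty=np.array([np.sin(a),-np.cos(a),0])
c=np.array([.648,-.1622,0])
for z in (.004,.010,.022,.03):
    P=[c+[0,0,z],c+ty*.017+[0,0,z],c-ty*.017+[0,0,z],c+ty*.024+[0,0,z],c-ty*.024+[0,0,z]]
    print(z,np.round((proj(s,P)-[360,220]+.5)*5).tolist())
crop(s,405,265,50,50,12,'pics/s4d.png')
```

```text
0.004 [[342.0, 409.0], [370.0, 428.0], [315.0, 389.0], [382.0, 437.0], [303.0, 381.0]]
0.01 [[344.0, 398.0], [372.0, 418.0], [316.0, 379.0], [384.0, 426.0], [305.0, 371.0]]
0.022 [[348.0, 378.0], [376.0, 397.0], [320.0, 358.0], [388.0, 406.0], [309.0, 351.0]]
0.03 [[351.0, 364.0], [379.0, 384.0], [323.0, 345.0], [391.0, 392.0], [311.0, 337.0]]
```

View pics/s4d.png

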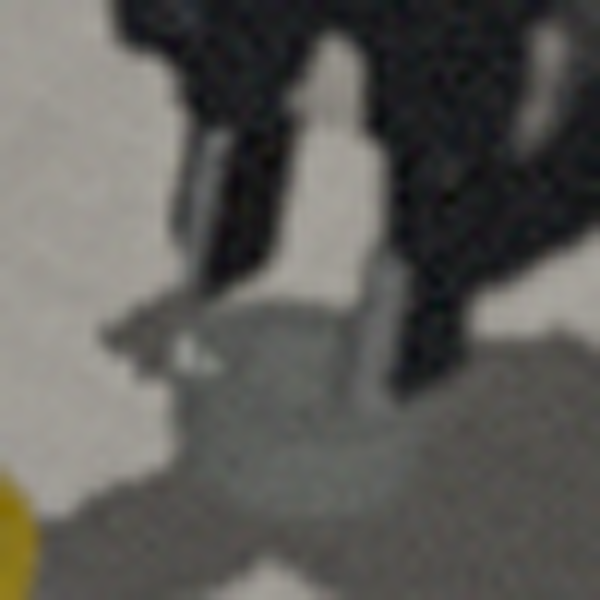

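Run:
```python
from h import *
s=pickle.load(open('scene3.pkl','rb'))
a=np.radians(-12.2);ty=np.array([np.sin(a),-np.cos(a),0]);tx=np.array([np.cos(a),np.sin(a),0])
c=np.array([.65,-.1628,0])
for z in (.028,.041,.05,.06):
    P=[c+k*ty*.0427-tx*.011*m+[0,0,z] for k in(1,-1) for m in (1,-1)]
    print(z,np.round((proj(s,P)-[360,220]+.5)*5).tolist())
```

```text
0.028 [[410.0, 425.0], [443.0, 407.0], [268.0, 327.0], [301.0, 310.0]]
0.041 [[415.0, 402.0], [448.0, 384.0], [272.0, 304.0], [305.0, 288.0]]
0.05 [[418.0, 386.0], [452.0, 368.0], [274.0, 288.0], [308.0, 272.0]]
0.06 [[422.0, 368.0], [456.0, 350.0], [277.0, 271.0], [311.0, 255.0]]
```

The fingers closed just above the ring: the tips sit about 20 mm behind the TCP at this opening, so I was too high. I'll reopen, go lower with the force watched, and close again.

Emit:
carry_out(
  targets="0.0006 0 0 0 0 0 1; 0 0 0 0 0 0 1; 0 0 0 0 0 0 1; 0 0 0.008 0 0 0 1; 0 0 0.007 0 0 0 1; 0 0 0 0 0 0 1; 0 0 0 0 0 0 1",
  squeeze=20,
)

```text
time_s: 6.0
tool_pos: [0.6484, -0.1623, -0.0109]
eef_rot: [-180.0, 0.2, -12.2]
ft_force: [0.8, -0.1, -0.1]
grip_width: 0.0855
```

Run:
```python
from h import *
to(.6485,-.1625,-.013,-12.2)
o=snap('5');crop(o['scene'],395,240,75,70,9,'pics/s5c.png')
```

```text
t 6.0 pos [ 0.6484 -0.1623 -0.0109] rot [-1.800e+02  1.700e-01 -1.219e+01] w 0.0855 F [ 0.8 -0.1 -0.1] j [-20.8  31.3  88.2  -0.   60.6  81.4]
shift tool [0.0002 0.0002 0.0021] turn [-0.    0.17  0.01]
```

View pics/s5c.png

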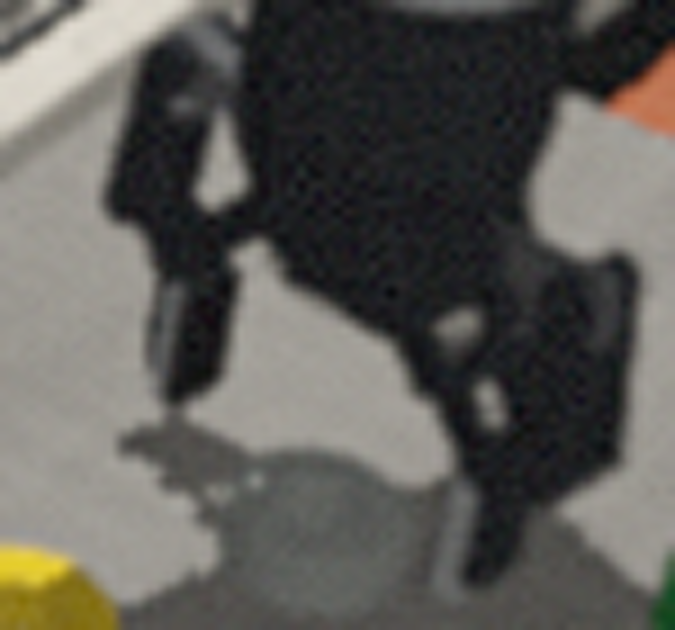

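Emit:
carry_out(
  targets="0 0 0.005 0 0 0 1; 0 0 0.004 0 -0.15 0 1; 0 0 0 0 0 0 1; 0 0 0 0 0 0 0.5; 0 0 0 0 0 0 0.5; 0 0 0 0 0 0 0.5; 0 0 0 0 0 0 0.5",
)

```text
time_s: 6.98
tool_pos: [0.6487, -0.1624, -0.0193]
eef_rot: [180.0, 0.3, -12.2]
ft_force: [-0.6, -0.5, 3.0]
grip_width: 0.0476
```

Run:
```python
from h import *
to(.6485,-.1625,-.013,-12.2)
o=snap('6');crop(o['scene'],395,240,75,70,9,'pics/s6c.png')
```

```text
t 6.975 pos [ 0.6487 -0.1624 -0.0193] rot [179.99   0.27 -12.2 ] w 0.0476 F [-0.6 -0.5  3. ] j [-20.8  32.1  88.1  -0.1  60.   81.4]
shift tool [-0.0002  0.0001 -0.0063] turn [0.01 0.27 0.  ]
```

View pics/s6c.png

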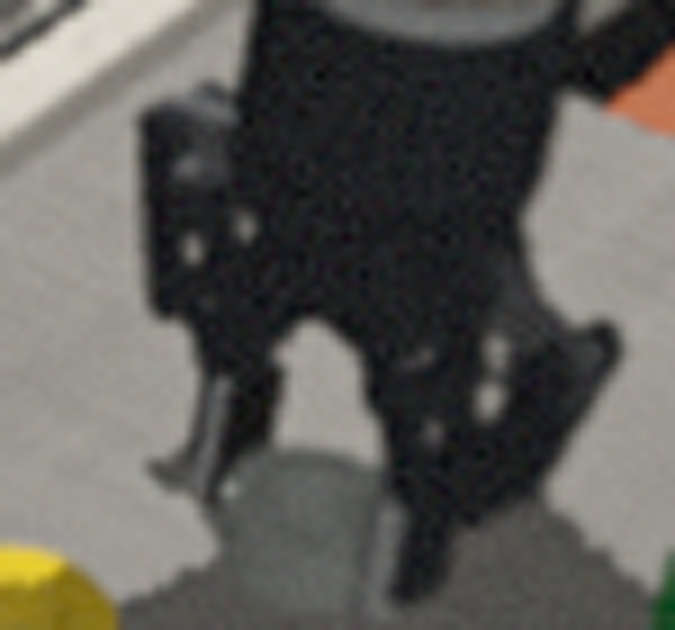

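Emit:
carry_out(
  targets="0 0 0 0 0 0 0.5; 0 0 -0.01 0 0 0 0.5; 0 0 -0.03 0 0.25 0 0.5; 0 0 -0.04 0 0 0 0.5; 0 0 -0.04 0 0 0 0.5; 0 0 -0.02 0 0 0 0.5; -0.022 -0.0323 0 0 0 0 0.5; -0.022 -0.0323 0 0 0 0 0.5",
  squeeze=60,
)

```text
time_s: 8.07
tool_pos: [0.6185, -0.0893, 0.1197]
eef_rot: [-180.0, 0.1, -12.3]
ft_force: [-0.1, 1.0, -1.6]
grip_width: 0.046
```

Emit:
carry_out(
  targets="-0.022 -0.0323 0 0 0 0 0.5; -0.022 -0.0323 0 0 0 0 0.5; -0.022 -0.0323 0 0 0 0 0.5; -0.022 -0.0323 0 0 0 0 0.5; -0.022 -0.0323 0 0 0 0 0.5; -0.022 -0.0323 0 0 0 0 0.5; -0.022 -0.0323 0 0 0 0 0.5; -0.020 -0.0323 0 0 0 0 0.5",
)

```text
time_s: 9.07
tool_pos: [0.5025, 0.2004, 0.1196]
eef_rot: [180.0, 0.1, -12.2]
ft_force: [0.3, -0.5, -1.2]
grip_width: 0.0457
```

Emit:
carry_out(
  targets="0 0 0 0 0 0 0.5; 0 0 0 0 0 0 0.5; 0 0 0 0 0 0 0.5",
)

```text
time_s: 9.45
tool_pos: [0.5041, 0.1985, 0.1202]
eef_rot: [180.0, 0.1, -12.3]
ft_force: [0.3, -0.1, -1.5]
grip_width: 0.0457
```

Run:
```python
from h import *
to(.5045,.1995,.05,-12.2)
o=snap('7');crop(o['scene'],220,150,120,130,4.6,'pics/s7c.png')
```

```text
t 9.45 pos [0.5041 0.1985 0.1202] rot [ 1.7997e+02  7.0000e-02 -1.2260e+01] w 0.0457 F [ 0.3 -0.1 -1.5] j [ 13.1   5.9 104.7   0.   69.4 115.4]
shift tool [ 0.0003 -0.0011  0.0702] turn [ 0.03  0.07 -0.06]
```

View pics/s7c.png

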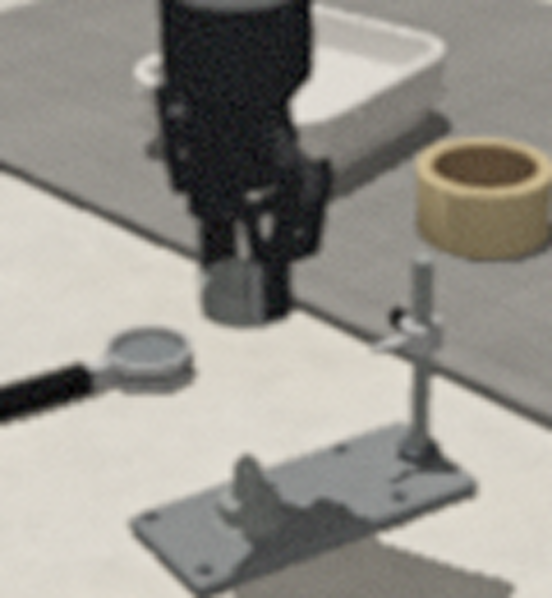

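View pics/top7.png

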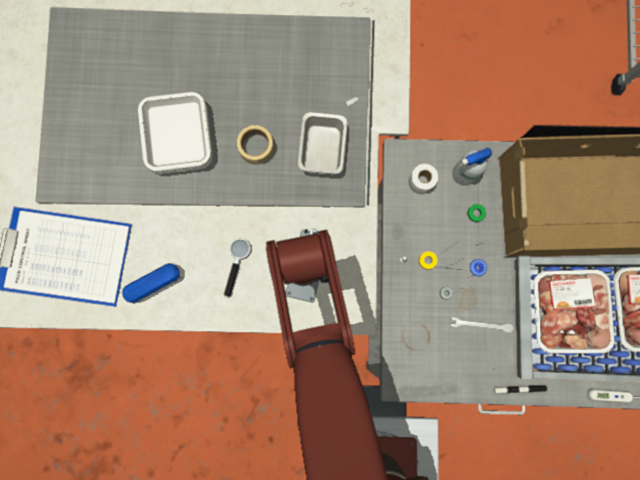

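Emit:
carry_out(
  targets="0 -0.0005 0.03 0 0 0 0.5; 0 0 0.03 0 0 0 0.5; 0 0 0.01 0 0 0 0.5; 0 0 0 0 0 0 0.5; 0 0 0 0 0 0 0.5",
)

```text
time_s: 10.18
tool_pos: [0.5051, 0.2001, 0.0519]
eef_rot: [-179.9, -0.1, -12.2]
ft_force: [0.7, -0.0, -1.6]
grip_width: 0.0459
```

Run:
```python
from h import *
to(.5045,.1995,.05,-12.2)
o=snap('8');s=o['scene'];crop(s,245,205,60,65,9,'pics/s8c.png')
p=lambda P:np.round((proj(s,P)-[245,205]+.5)*9).tolist()
c=np.array([.5045,.1995,0])
print('axis',p([c+[0,0,z] for z in(.026,.052,.0733,.0913)]))
im=cv2.imread('pics/s8c.png')
for z,r,col in((.026,.016,(0,0,255)),(.0733,.024,(0,255,0)),(.0913,.024,(255,0,0))):
    th=np.linspace(0,6.28,40);q=np.array(p(np.c_[c[0]+r*np.cos(th),c[1]+r*np.sin(th),0*th+z])).astype(np.int32)
    cv2.polylines(im,[q],True,col,1)
cv2.imwrite('pics/s8d.png',np.hstack([im]))
```

```text
t 10.175 pos [0.5051 0.2001 0.0519] rot [-1.7994e+02 -6.0000e-02 -1.2210e+01] w 0.0459 F [ 0.7 -0.  -1.6] j [ 13.3  11.1 107.1   0.   61.7 115.5]
shift tool [-0.0005  0.0007  0.0019] turn [-0.06 -0.06 -0.01]
axis [[260.0, 473.0], [258.0, 395.0], [256.0, 330.0], [254.0, 273.0]]
```

View pics/s8c.png

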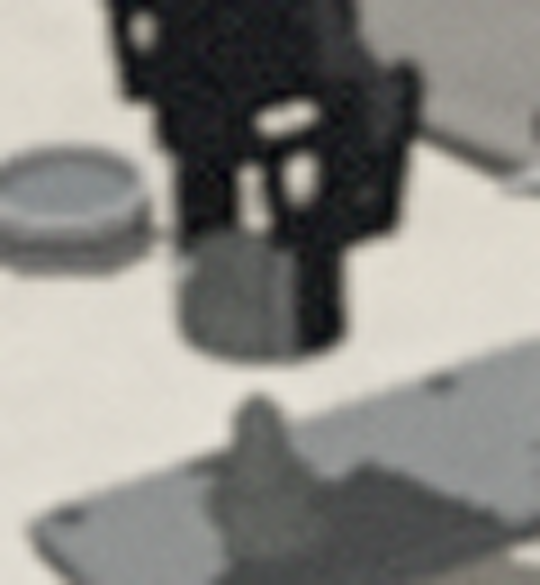

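View pics/s8d.png

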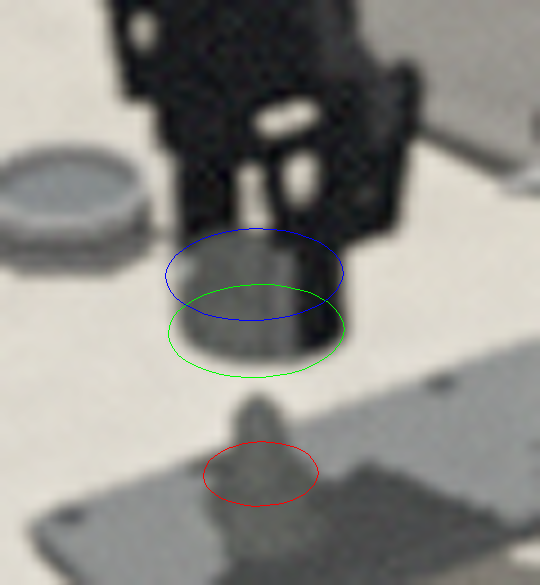

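Run:
```python
from h import *
s=pickle.load(open('scene8.pkl','rb'))
crop(s,258,223,32,28,24,'pics/s8e.png')
im=cv2.imread('pics/s8e.png').astype(float); im=np.clip((im-20)*1.6,0,255).astype(np.uint8)
cv2.imwrite('pics/s8e.png',im)
g=cv2.cvtColor(s['img'],cv2.COLOR_RGB2GRAY)
for y in range(232,248): print(y,g[y,260:290].tolist())
```

```text
232 [101, 132, 176, 172, 119, 67, 64, 80, 86, 88, 86, 85, 95, 95, 82, 56, 49, 45, 33, 28, 26, 21, 35, 84, 138, 169, 193, 208, 210, 216]
233 [131, 162, 192, 183, 141, 110, 97, 86, 85, 87, 90, 92, 96, 91, 83, 86, 89, 69, 26, 29, 25, 33, 55, 134, 196, 213, 217, 220, 219, 216]
234 [190, 207, 211, 195, 164, 147, 118, 89, 84, 84, 85, 94, 93, 95, 82, 87, 100, 77, 40, 30, 20, 27, 61, 149, 206, 221, 220, 219, 217, 216]
235 [213, 218, 217, 205, 177, 143, 109, 85, 87, 84, 84, 92, 94, 90, 84, 90, 100, 76, 43, 28, 25, 28, 62, 148, 204, 221, 219, 218, 215, 218]
236 [218, 219, 216, 199, 163, 118, 87, 82, 82, 85, 86, 88, 95, 91, 87, 97, 97, 72, 40, 25, 28, 26, 64, 145, 204, 219, 219, 220, 220, 218]
237 [217, 217, 219, 202, 158, 106, 87, 83, 89, 86, 87, 83, 93, 91, 84, 95, 99, 75, 36, 26, 35, 23, 60, 147, 201, 219, 219, 218, 218, 219]
238 [216, 218, 218, 205, 161, 104, 85, 89, 87, 89, 94, 89, 87, 87, 83, 96, 103, 74, 46, 29, 23, 26, 64, 141, 200, 218, 218, 217, 217, 217]
239 [217, 217, 216, 204, 160, 103, 84, 90, 92, 94, 94, 93, 91, 92, 81, 94, 99, 76, 34, 29, 28, 15, 48, 130, 198, 216, 218, 216, 215
[... 477 characters left out ...]
, 96, 88, 91, 82, 89, 94, 80, 53, 40, 53, 88, 144, 189, 213, 217, 214, 217, 217, 218]
244 [215, 216, 216, 218, 217, 212, 196, 172, 144, 122, 111, 101, 96, 97, 90, 95, 106, 100, 97, 115, 134, 166, 196, 214, 218, 217, 221, 219, 220, 221]
245 [218, 215, 217, 218, 219, 218, 216, 211, 197, 187, 171, 158, 153, 149, 148, 153, 152, 152, 166, 185, 200, 211, 215, 217, 216, 216, 221, 222, 220, 223]
246 [219, 216, 216, 216, 220, 220, 219, 219, 217, 217, 214, 212, 210, 209, 212, 211, 211, 210, 211, 213, 218, 217, 218, 217, 215, 216, 217, 220, 218, 216]
247 [218, 218, 215, 216, 218, 218, 218, 221, 220, 221, 223, 224, 219, 218, 221, 223, 223, 221, 221, 221, 218, 218, 215, 218, 217, 215, 214, 212, 199, 191]
```

View pics/s8e.png

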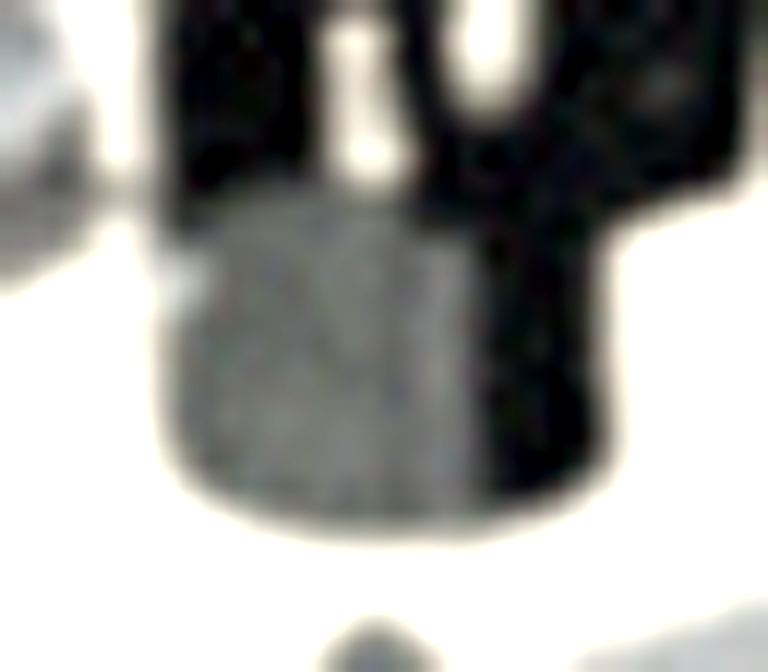

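Emit:
carry_out(
  targets="-0.0018 0.0008 0.01 0 0 0 0.5; 0 0 0.01 0 0 0 0.5; 0 0 0.004 0 0 0 0.5; 0 0 0.003 0 0 0 0.5; 0 0 0 0 0 0 0.5",
)

```text
time_s: 10.9
tool_pos: [0.5019, 0.1994, 0.0232]
eef_rot: [180.0, 0.1, -12.2]
ft_force: [-0.4, -0.3, -0.6]
grip_width: 0.0462
```

Emit:
carry_out(
  targets="0 0 0.002 0 0 0 0.5; 0 0 0.002 0 0 0 0.5; 0 0 0 0 0 0 0.5",
)

```text
time_s: 11.28
tool_pos: [0.5019, 0.1995, 0.0194]
eef_rot: [180.0, 0.1, -12.2]
ft_force: [0.1, -0.3, -1.6]
grip_width: 0.0457
```

Run:
```python
from h import *
to(.503,.199,.0027,-12.2)
o=snap('9');s=o['scene'];crop(s,245,205,60,65,9,'pics/s9c.png')
```

```text
t 11.275 pos [0.5019 0.1995 0.0194] rot [ 1.7999e+02  6.0000e-02 -1.2200e+01] w 0.0457 F [ 0.1 -0.3 -1.6] j [ 13.3  13.7 108.2   0.   58.2 115.5]
shift tool [0.0012 0.0002 0.0167] turn [0.01 0.06 0.  ]
```

View pics/s9c.png

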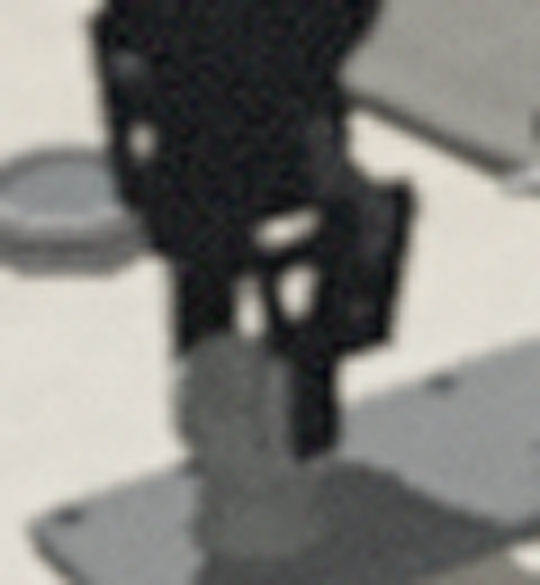

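No contact force with the ring's underside about 9 mm below the spindle tip, so the tip is inside the bore. I'll continue down slowly.

Emit:
carry_out(
  targets="0.0005 0 0.003 0 0 0 0.5; 0 0 0.003 0 0 0 0.5; 0 0 0 0 0 0 0.5",
)

```text
time_s: 11.75
tool_pos: [0.5021, 0.1993, 0.013]
eef_rot: [180.0, 0.1, -12.2]
ft_force: [-0.1, 0.2, -0.9]
grip_width: 0.0462
```

Emit:
carry_out(
  targets="0 0 0.003 0 0 0 0.5; 0 0 0.002 0 0 0 0.5; 0 0 0 0 0 0 0.5",
)

```text
time_s: 12.12
tool_pos: [0.5022, 0.1994, 0.0082]
eef_rot: [180.0, 0.1, -12.2]
ft_force: [-0.5, -0.2, -1.0]
grip_width: 0.0458
```

Emit:
carry_out(
  targets="0 0 0.002 0 0 0 0.5; 0 0 0 0 0 0 0.5",
)

```text
time_s: 12.38
tool_pos: [0.5024, 0.1994, 0.0064]
eef_rot: [180.0, 0.1, -12.2]
ft_force: [0.5, 0.5, 0.1]
grip_width: 0.046
```

Emit:
carry_out(
  targets="0 0 0.002 0 0 0 0.5; 0 0 0 0 0 0 0.5",
)

```text
time_s: 12.62
tool_pos: [0.5023, 0.1994, 0.0043]
eef_rot: [180.0, 0.1, -12.2]
ft_force: [0.3, 0.4, -1.1]
grip_width: 0.0461
```

Emit:
carry_out(
  targets="0 0 0.001 0 0 0 0.5; 0 0 0 0 0 0 0.5",
)

```text
time_s: 12.88
tool_pos: [0.5024, 0.1994, 0.0035]
eef_rot: [-180.0, 0.1, -12.2]
ft_force: [0.8, 0.3, -0.0]
grip_width: 0.046
```

Run:
```python
from h import *
to(.503,.199,.0027,-12.2)
o=snap('10');s=o['scene'];crop(s,245,205,60,65,9,'pics/s10c.png')
```

```text
t 12.875 pos [0.5024 0.1994 0.0035] rot [-1.80e+02  5.00e-02 -1.22e+01] w 0.046 F [ 0.8  0.3 -0. ] j [ 13.3  15.2 108.4   0.   56.4 115.5]
shift tool [0.0006 0.0003 0.0008] turn [-0.    0.05  0.  ]
```

View pics/s10c.png

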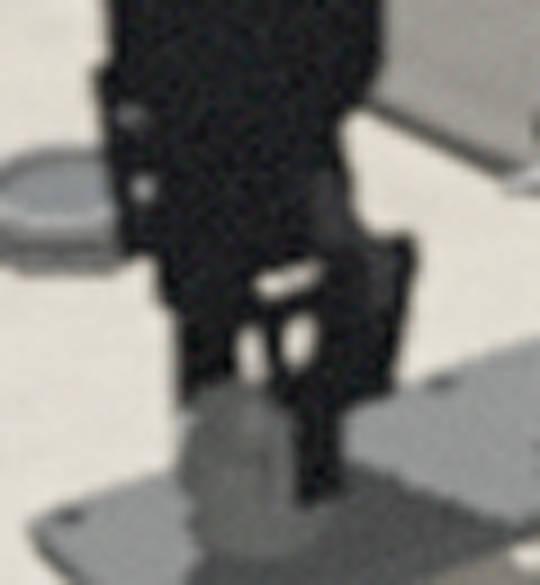

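Nearly down, still with no support force. I'll press on in 1 mm steps until it shows.

Emit:
carry_out(
  targets="0 0 0.001 0 0 0 0.5; 0 0 0 0 0 0 0.5",
)

```text
time_s: 13.22
tool_pos: [0.5026, 0.1994, 0.0033]
eef_rot: [180.0, 0.0, -12.2]
ft_force: [-2.4, -0.8, 4.2]
grip_width: 0.0461
```

Emit:
carry_out(
  targets="0 0 0.001 0 0 0 0.5; 0 0 0 0 0 0 0.5",
)

```text
time_s: 13.48
tool_pos: [0.5027, 0.1994, 0.0032]
eef_rot: [180.0, 0.1, -12.2]
ft_force: [-7.2, -1.8, 13.8]
grip_width: 0.0459
```

Emit:
carry_out(
  targets="0 0 0.001 0 0 0 0.5; 0 0 0 0 0 0 0.5",
)

```text
time_s: 13.72
tool_pos: [0.5027, 0.1994, 0.0031]
eef_rot: [180.0, 0.1, -12.2]
ft_force: [-10.7, -3.7, 21.6]
grip_width: 0.0459
```

Emit:
carry_out(
  targets="0 0 -0.002 0 0 0 0.5; 0 0 0 0 0 0 0.6; 0 0 0 0 0 0 0.8; 0 0 0 0 0 0 1; 0 0 0 0 0 0 1; 0 0 -0.03 0 0 0 1; 0 0 -0.05 0 0 0 1; 0 0 -0.05 0 0 0 1",
)

```text
time_s: 14.72
tool_pos: [0.5021, 0.1993, 0.1334]
eef_rot: [180.0, 0.1, -12.2]
ft_force: [0.6, 0.4, 0.1]
grip_width: 0.0852
```

Emit:
carry_out(
  targets="0 -0.05 -0.03 0 0 0 1; 0 -0.05 0 0 0 0 1; 0 -0.04 0 0 0 0 1; 0 0 0 0 0 0 1",
)

```text
time_s: 15.22
tool_pos: [0.532, 0.3385, 0.1621]
eef_rot: [-180.0, 0.1, -12.0]
ft_force: [-0.0, -0.4, -0.3]
grip_width: 0.0856
```

Run:
```python
from h import *
to(.503,.199,.0027,-12.2)
o=snap('11');crop(o['scene'],245,205,60,65,9,'pics/s11c.png');crop(o['top'],270,225,70,75,8,'pics/t11c.png')
```

```text
t 15.225 pos [0.532  0.3385 0.1621] rot [-1.7998e+02  6.0000e-02 -1.2030e+01] w 0.0856 F [-0.  -0.4 -0.3] j [2.530e+01 1.530e+01 8.920e+01 1.000e-01 7.550e+01 1.273e+02]
shift tool [0.0009 0.1426 0.1593] turn [-0.02  0.06  0.17]
```

View pics/s11c.png

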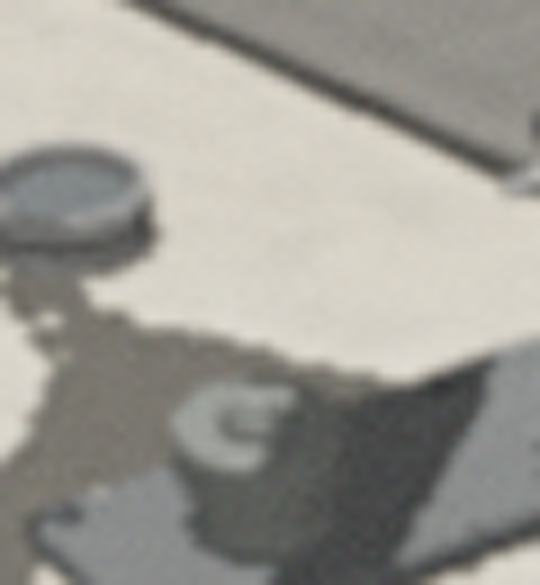

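View pics/top11.png

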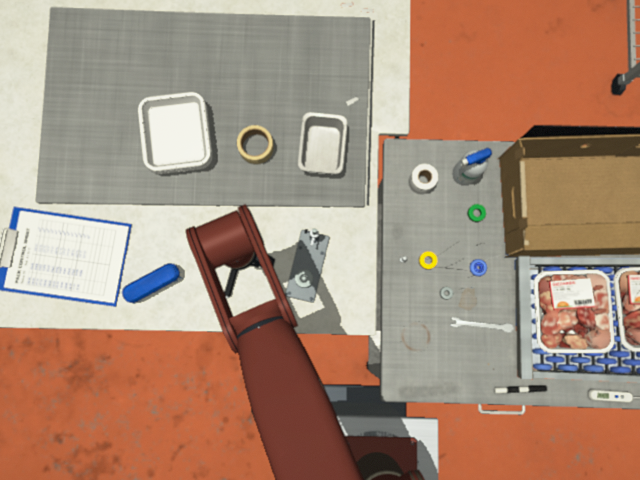

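The scene crop shows the ring lying over the spindle at (240,430), and the contact height agrees with the seat. Now the loupe handle.

Emit:
carry_out(
  targets="-0.013 -0.0215 0 0 0 1 1; -0.013 -0.0215 0.02 0 0 1 1; 0 0 0.04 0 0 0 1; 0 0 0.04 0 0 0 1; 0 0 0.02 0 0 0 1; 0 0 0 0 0 0 1; 0 0 0 0 0 0 1",
)

```text
time_s: 16.2
tool_pos: [0.5175, 0.3842, 0.0445]
eef_rot: [-179.9, -0.1, -14.2]
ft_force: [0.8, 1.0, 0.2]
grip_width: 0.0853
```

Run:
```python
from h import *
to(.5155,.386,-.016,-14)
o=snap('12');crop(o['scene'],170,180,100,85,8,'pics/s12c.png');crop(o['top'],205,225,120,90,6,'pics/t12c.png')
```

```text
t 16.2 pos [0.5175 0.3842 0.0445] rot [-1.7989e+02 -7.0000e-02 -1.4230e+01] w 0.0853 F [0.8 1.  0.2] j [ 29.6  24.1  91.6   0.   64.2 133.8]
shift tool [-0.0025 -0.0011  0.0605] turn [-0.11 -0.07 -0.23]
```

View pics/s12c.png

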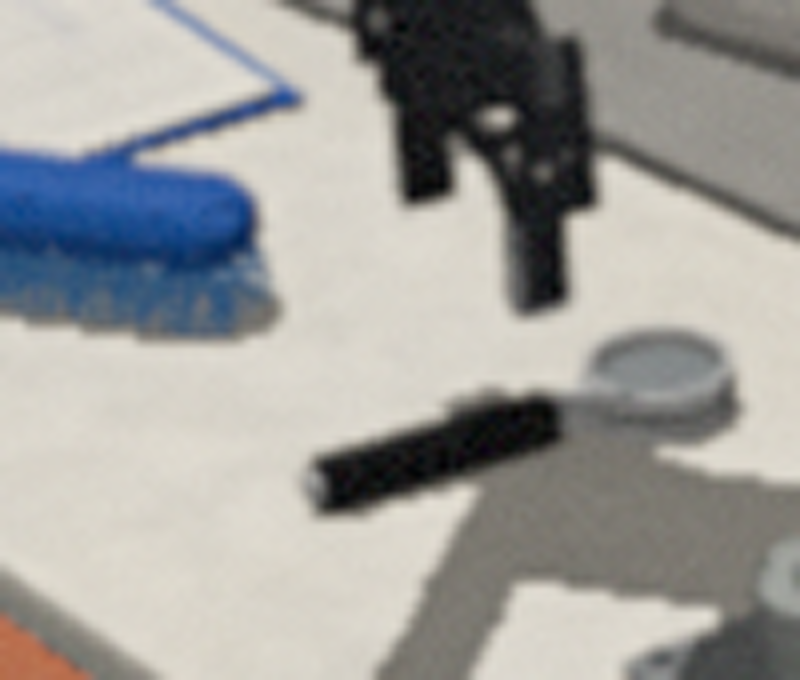

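View pics/t12c.png

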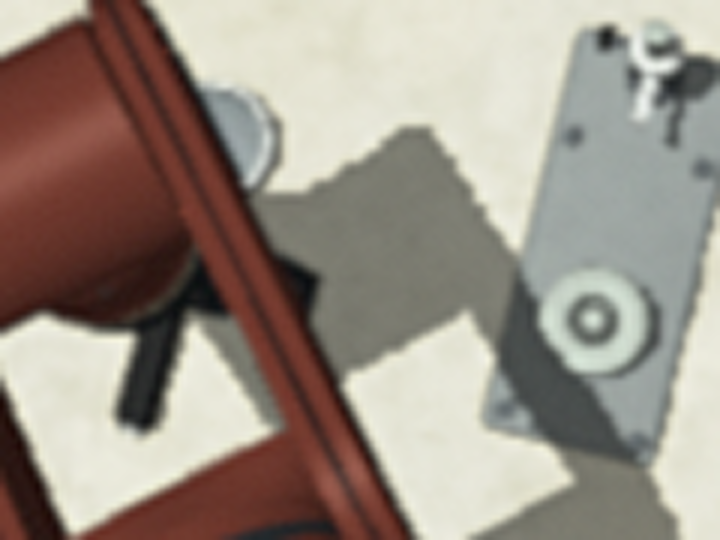

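The top crop shows the ring concentric with the spindle at (596,320), flat on the seat. The scene crop shows the fingers above the handle. I'll descend and grip.

Emit:
carry_out(
  targets="-0.002 -0.001 0.03 -0.1 0 -0.2 1; 0 0 0.02 0 0 0 1; 0 0 0.009 0 0 0 1; 0 0 0 0 0 0 1; 0 0 0 0 0 0 0.12; 0 0 0 0 0 0 0.12; 0 0 0 0 0 0 0.12; 0 0 0 0 0 0 0.12",
  squeeze=40,
)

```text
time_s: 17.3
tool_pos: [0.5149, 0.3857, -0.0157]
eef_rot: [180.0, -0.0, -14.0]
ft_force: [0.2, -0.8, -0.7]
grip_width: 0.017
```

Emit:
carry_out(
  targets="0 0 0 0 0 0 0.12; 0 0 0 0 0 0 0.12",
)

```text
time_s: 17.55
tool_pos: [0.5149, 0.3856, -0.0159]
eef_rot: [179.9, 0.0, -14.0]
ft_force: [-0.1, -0.1, 4.1]
grip_width: 0.0166
```

Run:
```python
from h import *
to(.5155,.386,-.016,-14)
o=snap('13');crop(o['scene'],170,180,100,85,8,'pics/s13c.png')
```

```text
t 17.55 pos [ 0.5149  0.3856 -0.0159] rot [ 1.7994e+02  1.0000e-02 -1.4000e+01] w 0.0166 F [-0.1 -0.1  4.1] j [ 29.8  28.8  92.6  -0.   58.7 133.9]
shift tool [ 0.0005 -0.0005  0.0001] turn [0.06 0.01 0.  ]
```

View pics/s13c.png

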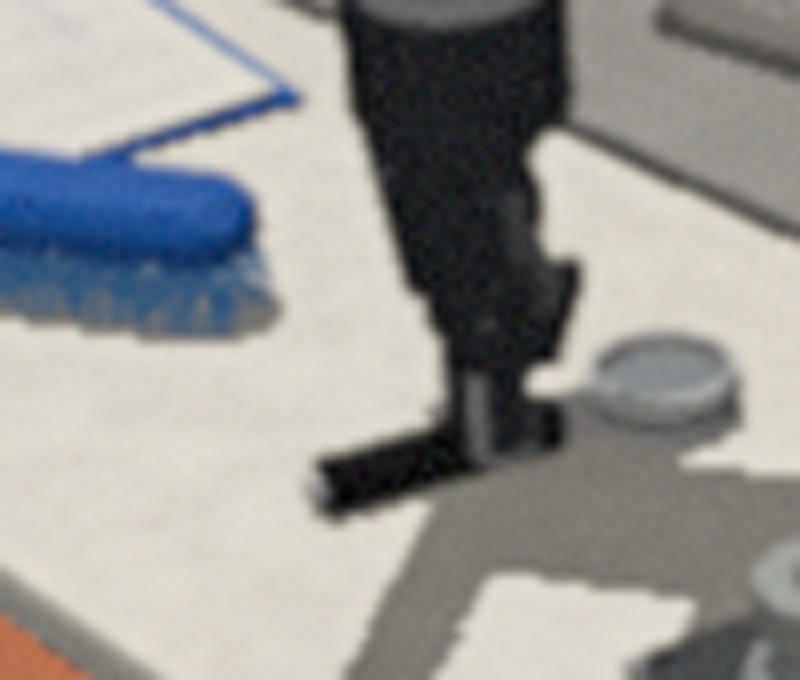

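Emit:
carry_out(
  targets="0 0 0 0 0 0 0.12; 0 0 -0.005 0 0 0 0.12; 0 0 -0.015 0 0 0 0.12; 0 0 -0.025 0 0 0 0.12; 0 0 -0.03 0 0 0 0.12; 0 0 -0.025 0 0 0 0.12; 0 0 0 0 0 0 0.12; 0 0 0 0 0 0 0.12",
  squeeze=80,
)

```text
time_s: 18.65
tool_pos: [0.5139, 0.3851, 0.0827]
eef_rot: [179.8, 0.1, -14.0]
ft_force: [0.5, 0.3, -1.7]
grip_width: 0.0157
```

Emit:
carry_out(
  targets="-0.0043 0.02 0 0 0 0 0.12; -0.0043 0.025 0 0 0 0 0.12; -0.0043 0.025 0 0 0 0 0.12; -0.0043 0.025 0 0 0 0 0.12; -0.0043 0.025 0 0 0 0 0.12; -0.0043 0.025 0 0 0 0 0.12; -0.0043 0.02 0 0 0 0 0.12; -0.0043 0.018 0 0 0 0 0.12",
)

```text
time_s: 19.65
tool_pos: [0.4354, 0.2151, 0.0824]
eef_rot: [179.8, 0.2, -14.0]
ft_force: [-0.3, -0.4, -0.9]
grip_width: 0.0156
```

Emit:
carry_out(
  targets="0 0 0 0 0 0 0.12; 0 0 0 0 0 0 0.12; 0 0 0 0 0 0 0.12",
)

```text
time_s: 20.02
tool_pos: [0.4372, 0.2167, 0.0839]
eef_rot: [179.9, 0.0, -14.0]
ft_force: [-0.3, 0.0, -0.6]
grip_width: 0.0154
```

Run:
```python
from h import *
to(.437,.2162,.0655,-14)
o=snap('14');crop(o['scene'],190,170,150,110,5.2,'pics/s14c.png');crop(o['top'],265,215,75,80,7.5,'pics/t14c.png')
```

```text
t 20.025 pos [0.4372 0.2167 0.0839] rot [ 1.7992e+02  4.0000e-02 -1.3970e+01] w 0.0154 F [-0.3  0.  -0.6] j [ 1.710e+01  1.200e+00  1.140e+02 -1.000e-01  6.490e+01  1.211e+02]
shift tool [-0.0001  0.0005  0.0184] turn [0.08 0.04 0.03]
```

View pics/s14c.png

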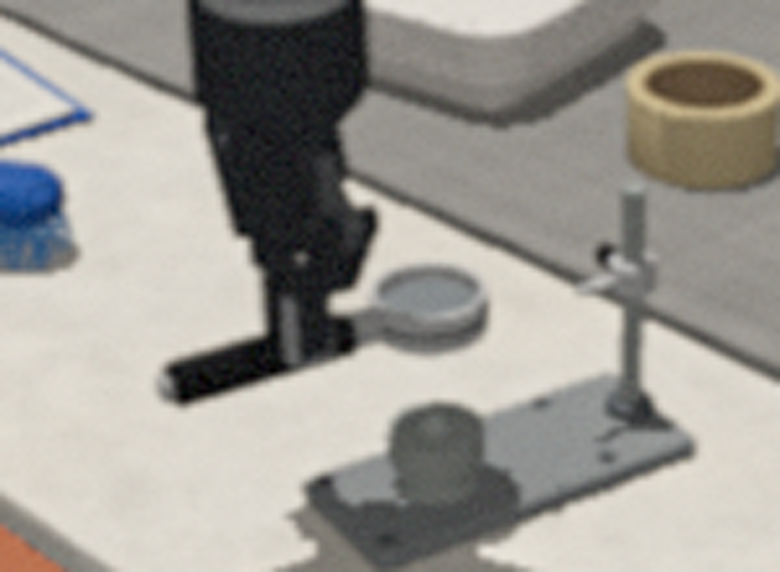

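View pics/t14c.png

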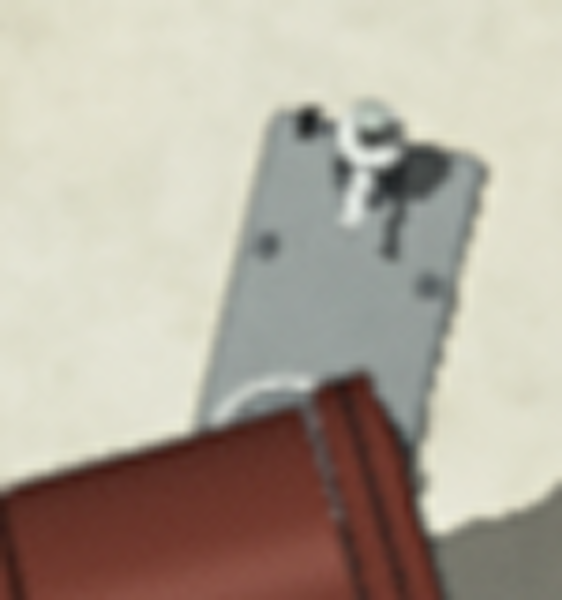

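Emit:
carry_out(
  targets="0 0 0.006 0 0 0 0.12; 0 0 0.006 0 0 0 0.12; 0 0 0.006 0 0 0 0.12; 0 0 0 0 0 0 0.12; 0 0 0 0 0 0 0.12; 0 0 0 0 0 0 0.12",
)

```text
time_s: 20.88
tool_pos: [0.4371, 0.2163, 0.0661]
eef_rot: [179.9, 0.0, -14.0]
ft_force: [1.0, 0.2, -0.7]
grip_width: 0.0157
```

Run:
```python
from h import *
to(.437,.2162,.0655,-14)
o=snap('15');s=o['scene'];t=o['top']
p=get=None
from cell import get_state
q=get_state()['tool_pos']; a=np.radians(-14)
L=q+.069*np.array([np.cos(a),np.sin(a),0])+[0,0,.026]
print('lens pred',L,'px',proj(s,[L]),proj(t,[L]))
S=np.array([.504,.1995,0])
for z in (.088,.091,.094): 
    P=S+.08*np.array([np.cos(np.radians(-12.2)),np.sin(np.radians(-12.2)),0])+[0,0,z]
    print('ptr pred',z,P,proj(s,[P]),proj(t,[P]))
crop(s,245,205,65,50,12,'pics/s15c.png')
crop(t,295,225,30,30,18,'pics/t15p.png')
```

```text
t 20.875 pos [0.4371 0.2163 0.0661] rot [ 1.7992e+02  2.0000e-02 -1.4000e+01] w 0.0157 F [ 1.   0.2 -0.7] j [ 1.710e+01  2.700e+00  1.147e+02 -1.000e-01  6.270e+01  1.211e+02]
shift tool [-0.0001  0.0001  0.0006] turn [0.08 0.02 0.  ]
lens pred [0.50404273 0.19954246 0.09214265] px [[272.58625939 234.6534275 ]] [[303.46069481 276.72494516]]
ptr pred 0.088 [0.58219327 0.18259402 0.088     ] [[299.77170202 227.03521785]] [[310.95453508 246.55436499]]
ptr pred 0.091 [0.58219327 0.18259402 0.091     ] [[299.77735566 226.01104666]] [[310.9525219 246.3970553]]
ptr pred 0.094 [0.58219327 0.18259402 0.094     ] [[299.78303144 224.98411403]] [[310.95050097 246.23914642]]
```

View pics/s15c.png

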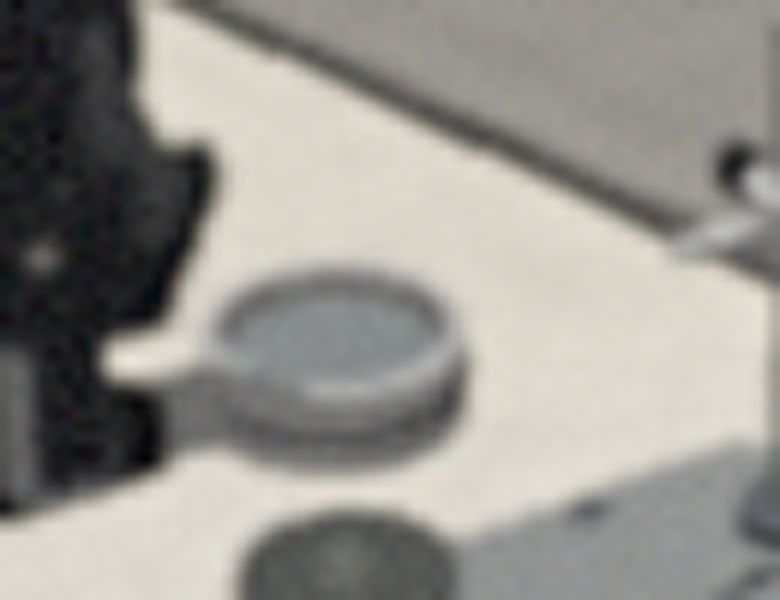

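View pics/t15p.png

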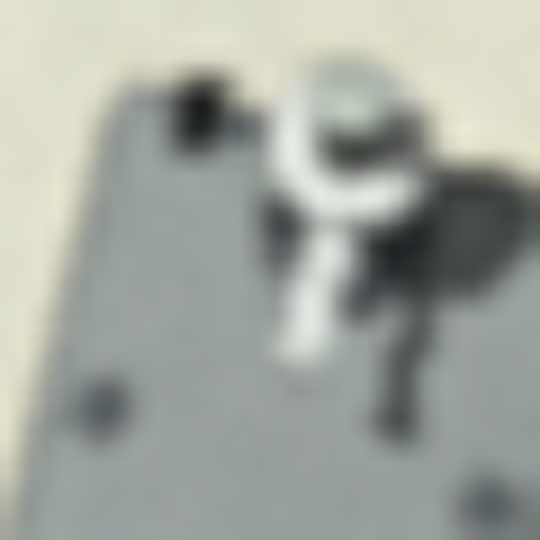

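The lens frame centre reads (272.8,235.0) px against a predicted (272.6,234.7), so it is level and centred. The pointer tip comes out at about 0.092 m, and the lens centre is at about 0.092 m. I'll let it settle a moment and hand in.

Emit:
carry_out(
  targets="0 0 0 0 0 0 0.12; 0 0 0 0 0 0 0.12; 0 0 0 0 0 0 0.12; 0 0 0 0 0 0 0.12",
)

```text
time_s: 21.48
tool_pos: [0.4368, 0.2162, 0.0659]
eef_rot: [179.9, 0.1, -14.0]
ft_force: [-0.1, -0.2, -0.7]
grip_width: 0.0157
```

Run:
```python
from h import *
to(.437,.2162,.0655,-14)
from cell import manip
print(manip.job_done())
```

```text
t 21.475 pos [0.4368 0.2162 0.0659] rot [ 1.799e+02  5.000e-02 -1.400e+01] w 0.0157 F [-0.1 -0.2 -0.7] j [ 1.710e+01  2.700e+00  1.147e+02 -1.000e-01  6.270e+01  1.211e+02]
shift tool [ 0.0002 -0.0001  0.0004] turn [0.1  0.05 0.  ]
the job is handed in; nothing more can be done
None
```

The larger ring is on the stand's seat and released. I handed the job in at 21.5 s with the hand lens held still over it; the interface gives no verdict.

- **Ring:** My first grasp closed just above the ring without taking it; I went lower and the second attempt held. After release, the top view showed the ring flat and concentric with the spindle, and its contact height matched the seat.
- **Lens:** Its centre is about 0.092 m high and within about 1–2 mm of the spindle axis. In the camera picture it lies within about 1 mm of where the arm pose puts it, and it looks level to within about 3°.
- **Pointer tip:** I read its height as about 0.091–0.093 m. The two cameras disagree by 2–3 mm and the tip is blurred, so the height match is good to about 2 mm.
- **Grip:** The finger opening read 15.7 mm on the 18 mm handle, and 46 mm on the 48 mm ring earlier. It stayed steady both times.
- **Other loose things:** I did not aim at or see contact with any of them, but I did not measure their positions again at the end.

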